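Set out the coin punches by height beside the striking block

ROBOT

A 6-joint arm with a two-finger parallel gripper is mounted at the origin on the work surface. World frame = base frame: x ahead of the robot, y to its left, z up, the work surface at z = 0. Lengths are in mm, angles in rad, forces in N, time in s.
With the tool pointing down it reaches from about 325 to 875 mm from the base axis. Payload 4.4 kg.
Tool frame: the origin (TCP) lies at the centre of the arm's flange, where the gripper is bolted on; the fingertips stand env.tcp_to_tips ahead of it and the grasp point (between the pads) lies 155 mm ahead of it (env.tcp_to_tips is the distance from the TCP to the fingertips, in mm); z points along the fingers, y is the direction in which the jaws open and shut (so a half turn about z gives the same grasp; the last joint's range is limited). The gripper opens to 85 mm and grips with 20 to 120 N. Pads are 22 mm wide; open, the fingers measure 114 mm over their backs; the gripper's body (76 mm by 85 mm) begins 54 mm behind the grasp point. The pads swing forward as they close: fully open they stand 13 mm farther back than shut.
Start: joints at [-1.375, 0.207, 1.542, -0, 1.393, -0.15], TCP at [195.425, -540.775, 404.682] pointing down, gripper open.
Joint ranges: [-2.73, 2.73], [-0.86, 2.22], [0.23, 2.46], [-1.11, 4.25], [0.08, 2.63], [-2.82, 2.82]. Speed limits (rad/s): [2.79, 2.79, 3.14, 3.14, 3.14, 3.14].

INTERFACE

Orientations are given as a rotation vector (axis times angle).
In Python, from bench import sensors, viewer, order, finder, env gives the robot as it stands. The module is installed in compiled form; this text tells all that it offers.
- The arm moves only by the tool drive_tool, never from a script. Its argument "increments" is a list of rows, each a list of 3 entries, a list of its own where there are three numbers: the shift along the tool's x, y, z in m, then the turn about the tool's z in degrees, then the gripper command: -1 is shut, 1 is fully open, values between are in proportion. In form: [[[x, y, z], spin, claw], ...]. A call has 1 to 10 rows; each row shifts and turns the commanded pose from where the row before left it, along the tool's axes as they then stand; what a row does not reach is not made up. A row lasts 1/12 s, in which the tool goes at most 41.7 mm and 7.16 degrees, less where a joint would pass 70% of its speed; a pose out of reach is approached as far as the arm can. A call is refused whole if a number of a shift passes 0.0417 or a number of a turn 7.16, either way. A call with a gripper value outside its range is refused whole. The fingers move at their own pace and stop on an object; "grip_force" is the grip in N (left out, the last holds). Time passes only in rows, so rows that do not move let the fingers close. It gives the time, the measured TCP pose, the force and the opening at its end, in the units of the state.
- sensors.get_state(): the state, without advancing time (a new reading comes with each control period).
- viewer.grab_frame(name): name is "side" or "top"; returns (picture, depth): 420x560x3 uint8, blue, green, red; 420x560 float32, mm along the optical axis (not along the pixel's ray), 0 where there is no reading.
- viewer.calibration(name): a dict with "fovy" (degrees; the focal length in pixels is half the picture's height over the tangent of half this angle, whatever the lens; pixels are square), "cx", "cy" (the principal point, pixels), "view" (4x4, takes a point from world to camera coordinates). Camera axes: x right, y up, looking along -z (the intrinsics and any distortion apply to the point x, -y, -z); pixel columns grow to the right and rows downward; lengths in mm; the calibration is good to about 2 mm. A picture is of the moment at which its call begins. calibration takes no time and is no camera call.
- order.job_done(): hands the job in, once; it reports no verdict.
Trained networks look in the newest picture that a camera, given by its name, has taken for a name from the list of things; names that differ only in an ending like _2 or _b are one class to them, and where a whole thing is asked for, a point or a joint stands for the part that bears it (a point fixed in the world has none). Each returns a list of dicts, best first, with "p" (0 to 1); they miss things now and then, are a little off and sometimes report something else, mostly with a low value. They report only what shows in the picture. A call takes as long as a camera call. They do not tell look-alikes from the thing itself.
- finder.outline_of(camera, label): "region" (420x560 bool, what is visible of it) and "rect" ([left, top, width, height] in pixels, round what is visible of it).
The state is a dict: "t": time; "joints": joint angles; "dq": joint speeds; "tau": joint torques, N m; "position": TCP position; "eef_rot": TCP orientation; "contact_force": force on the tool from outside, world axes, zero at the start; "wrist_torque": the same for the moment, N m; "gripper_width": finger opening in mm.
Only numpy, scipy, OpenCV 4.12 (cv2) and the standard library are available. Lean on these libraries where they do the work, as an engineer would, in place of code of your own. Each camera call takes 0.05 s, during which the arm holds its last target.

TASK

Get the coin-striking bench ready: stand the four steel punches upright on the row of cork pads, one centred on each pad, in order of height, with the tallest on the pad next to the dark striking block and the shortest at the far end by the dish of blanks. Do not let any punch fall over, and leave the dish where it is.

Things in the scene. Friction and masses are not known exactly. Their poses are not given: they have to be found in the camera images.
- punch_red: The tallest of four loose steel coin punches: a plain upright cylinder 30 mm in diameter and 114 mm high, bare dark steel with two thin bright bands near the foot and its top 10 mm painted red; 0.62 kg give or take a fifth. Origin at the centre of its underside, z up its axis. At the start it stands upright on the table on the robot's side of the board, in any order with the others.
- punch_yellow: The second tallest of four loose steel coin punches: a plain upright cylinder 30 mm in diameter and 96 mm high, bare dark steel with two thin bright bands near the foot and its top 10 mm painted yellow; 0.52 kg give or take a fifth. Origin at the centre of its underside, z up its axis. At the start it stands upright on the table on the robot's side of the board, in any order with the others.
- punch_blue: The third tallest of four loose steel coin punches: a plain upright cylinder 30 mm in diameter and 78 mm high, bare dark steel with two thin bright bands near the foot and its top 10 mm painted blue; 0.42 kg give or take a fifth. Origin at the centre of its underside, z up its axis. At the start it stands upright on the table on the robot's side of the board, in any order with the others.
- punch_white: The shortest of four loose steel coin punches: a plain upright cylinder 30 mm in diameter and 60 mm high, bare dark steel with two thin bright bands near the foot and its top 10 mm painted white; 0.32 kg give or take a fifth. Origin at the centre of its underside, z up its axis. At the start it stands upright on the table on the robot's side of the board, in any order with the others.
- pad_a: One of four identical round cork pads, 56 mm in diameter and 4 mm thick, fixed in a straight row at 75 mm spacing on a dark wooden board (100 x 300 x 12 mm, fixed on the table, long side roughly across the robot's front; the row runs along its middle). This is the end pad farthest to the robot's left (+y). Origin at the centre of the pad's underside, on the board's top; the punch stands on the pad's top, 4 mm above the origin; x across the row, y along it.
- pad_b: One of four identical round cork pads, 56 mm in diameter and 4 mm thick, fixed in a straight row at 75 mm spacing on a dark wooden board (100 x 300 x 12 mm, fixed on the table, long side roughly across the robot's front; the row runs along its middle). This is the second pad from the left. Origin at the centre of the pad's underside, on the board's top; the punch stands on the pad's top, 4 mm above the origin; x across the row, y along it.
- pad_c: One of four identical round cork pads, 56 mm in diameter and 4 mm thick, fixed in a straight row at 75 mm spacing on a dark wooden board (100 x 300 x 12 mm, fixed on the table, long side roughly across the robot's front; the row runs along its middle). This is the third pad from the left. Origin at the centre of the pad's underside, on the board's top; the punch stands on the pad's top, 4 mm above the origin; x across the row, y along it.
- pad_d: One of four identical round cork pads, 56 mm in diameter and 4 mm thick, fixed in a straight row at 75 mm spacing on a dark wooden board (100 x 300 x 12 mm, fixed on the table, long side roughly across the robot's front; the row runs along its middle). This is the end pad farthest to the robot's right (-y). Origin at the centre of the pad's underside, on the board's top; the punch stands on the pad's top, 4 mm above the origin; x across the row, y along it.
- striking_block: Heavy dark steel striking block, fixed on the table beside one end of the board, at the left or the right end (it changes): a 120 x 120 x 30 mm base with a 70 x 70 mm block on it up to 90 mm and a 36 mm round steel die on top up to 110 mm. Origin at the centre of its underside; its centre is about 120 mm from the nearest pad's centre, in line with the row.
- dish: Loose round terracotta dish holding coin blanks, 90 mm in diameter at the rim and 32 mm high, on the table beside the other end of the board, about 120 mm from the nearest pad's centre. Origin at the centre of its underside. It must stay where it is. (A hammer and a mug also lie on the table, about 0.5 m to the robot's right and left, well outside the work.)
Mind the look-alikes: they are no part of the job. Leave any purple look-alike of the striking_block alone.

How it is judged:
By the outcome, as a careful person would: the job done as asked, in the order asked, and still so for the second after the job is handed in, with the robot touching nothing.
It also fails if it takes over 104 s, if anything falls off the work surface, if the arm or the gripper's body presses on something with over 40 N, if the wrist force passes 120 N, or if a joint passes its speed limit or range.

## Working session

There is one attempt and no reset: what is moved stays moved. The work goes in short steps, Python scripts to look and compute and a tool call to move; the robot and the scene stay as the last step left them, time stands still between calls to the robot, and variables do not carry over. Pictures are saved under pics/ and viewed, and the job is handed in when it is done.

Besides the shell and the picture viewer there is one more tool, called by a JSON object that holds its "method" and its "body". drive_tool: Moves the arm, as the interface text tells. Its arguments: {"type":"object","properties":{"increments":{"type":"array"},"grip_force":{"type":"number"}},"required":["increments"]}

```bash
mkdir -p pics
cat > h.py <<'E'
from bench import sensors, viewer, order, finder, env
import numpy as np, cv2
def cal(n):
    c=viewer.calibration(n); f=210/np.tan(np.radians(c['fovy'])/2); return c,f,np.linalg.inv(np.array(c['view']))
def pts(n,d):
    c,f,V=cal(n); v,u=np.mgrid[0:420,0:560]
    P=np.stack([(u-c['cx'])/f*d,-(v-c['cy'])/f*d,-d,np.ones_like(d)],-1)
    return (P@V.T)[...,:3]
E
python3 - <<'E'
from h import *
print(env.tcp_to_tips, sensors.get_state())
for n in('side','top'):
    im,d=viewer.grab_frame(n); cv2.imwrite(f'pics/{n}0.png',im); np.save(f'{n}0.npy',d)
    c=viewer.calibration(n); print(n,{k:c[k] for k in c if k!='view'},cal(n)[2].round(2).tolist())
E
```

```text
173.4 {'t': 0.0, 'joints': array([-1.37449338e+00,  2.07443598e-01,  1.54298491e+00,  1.08263833e-05,
        1.39350712e+00, -1.50518336e-01]), 'dq': array([ 1.14395901e-03, -5.89421640e-04, -5.62674116e-05,  8.66557562e-04,
        1.75106674e-03, -1.12044554e-03]), 'tau': array([-9.22294639e-04, -3.83041906e+01, -2.91595834e+01, -2.98630130e-04,
        1.07887090e-02,  2.41607660e-05]), 'position': array([ 195.35584212, -540.40141605,  403.49721783]), 'eef_rot': array([-3.09216814e+00, -5.41652130e-01,  6.74623709e-05]), 'contact_force': array([-0.90059505,  0.05523784,  0.67581316]), 'wrist_torque': array([-0.02532768,  0.03189404,  0.03769263]), 'gripper_width': 85.38848066287117}
side {'fovy': 54.80458489365612, 'cx': 278.9522289661063, 'cy': 207.4353801507448} [[-0.99, 0.08, -0.08, 450.45], [-0.11, -0.77, 0.63, 461.57], [-0.02, 0.64, 0.77, 865.32], [0.0, 0.0, 0.0, 1.0]]
top {'fovy': 50.01547015028297, 'cx': 282.6257861869462, 'cy': 209.38233237729906} [[-0.03, 1.0, -0.08, 390.83], [-1.0, -0.03, 0.02, -189.28], [0.02, 0.08, 1.0, 1509.41], [0.0, 0.0, 0.0, 1.0]]
```

View pics/side0.png

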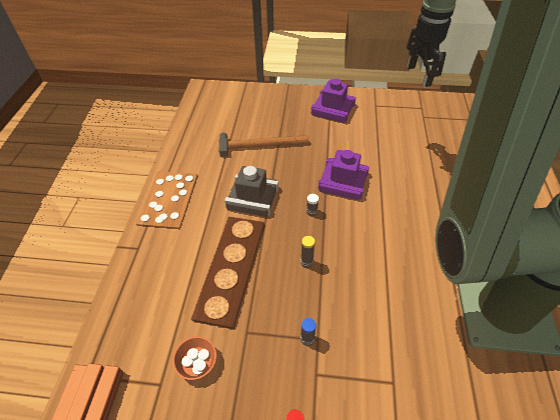

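View pics/top0.png

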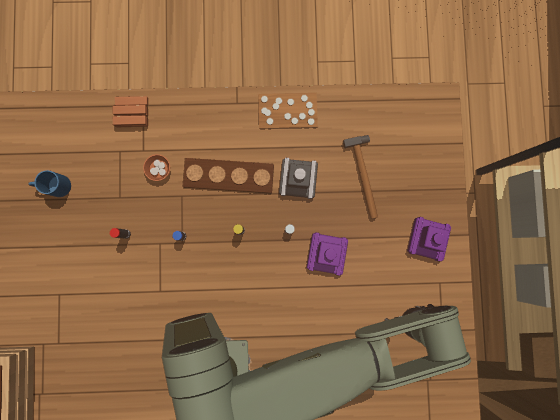

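The top view shows the pads at about (194,172), (217,174), (239,175) and (262,177). The dish is at the left end (156,168) and the dark block at the right end (299,178). The purple look-alikes at (328,254) and (430,239) are not dark steel and don't stand in line with the row, so I'll leave them alone. The punches are red (115,232), blue (178,236), yellow (238,229) and white (290,229). That puts red on pad_d, yellow on c, blue on b and white on a.

```bash
python3 - <<'E'
from h import *
im={n:cv2.imread(f'pics/{n}0.png') for n in('side','top')}
D={n:np.load(f'{n}0.npy') for n in('side','top')}
for n in('top','side'):
    P=pts(n,D[n])
    for lab in ['punch_red','punch_yellow','punch_blue','punch_white','pad_a','striking_block','dish']:
        for r in finder.outline_of(n,lab)[:5]:
            if r['p']<.3: continue
            m=r['region']&(D[n]>0); q=P[m]
            zt=np.percentile(q[:,2],90); t=q[abs(q[:,2]-zt)<8]
            mid=(t.min(0)+t.max(0))/2
            v,u=np.nonzero(m)
            print(n,lab,round(r['p'],2),'px',u.mean().round(),v.mean().round(),'n',m.sum(),'ztop',zt.round(1),'mean',t.mean(0).round(1),'mid',mid.round(1),'ext',np.ptp(t,axis=0).round())
E
python3 - <<'E'
import cv2
im=cv2.imread('pics/top0.png'); cv2.imwrite('pics/crop1.png',cv2.resize(im[140:270,90:350],None,fx=3,fy=3,interpolation=cv2.INTER_CUBIC))
E
```

```text
top punch_red 0.75 px 120.0 233.0 n 165 ztop 116.4 mean [451.1 296.2 114.2] mid [451.1 296.4 114.4] ext [28. 24. 12.]
top punch_white 0.69 px 179.0 235.0 n 100 ztop 81.9 mean [438.7 113.7  79.5] mid [439.  114.   79.7] ext [26. 26. 10.]
top punch_white 0.52 px 290.0 229.0 n 83 ztop 65.7 mean [ 449.2 -241.8   62.2] mid [ 448.4 -241.5   63.6] ext [26. 26. 11.]
top pad_a 0.74 px 261.0 177.0 n 208 ztop 21.6 mean [ 626.  -155.9   18. ] mid [ 626.9 -156.4   20.3] ext [55. 50. 13.]
top pad_a 0.62 px 194.0 172.0 n 202 ztop 21.4 mean [648.   66.7  17.8] mid [647.8  66.   20.6] ext [52. 51. 14.]
top pad_a 0.58 px 239.0 175.0 n 206 ztop 21.5 mean [633.3 -80.2  18.1] mid [633.6 -81.6  20.3] ext [52. 54. 13.]
top pad_a 0.48 px 216.0 174.0 n 213 ztop 21.1 mean [641.7  -6.8  17.8] mid [640.4  -6.5  19.6] ext [55. 51. 13.]
top striking_block 0.96 px 298.0 178.0 n 1349 ztop 94.3 mean [ 617.7 -277.1   91.1] mid [ 618.5 -277.9   92.9] ext [73. 72. 13.]
top striking_block 0.83 px 327.0 254.0 n 1361 ztop 95.4 mean [ 366.1 -364.3   91.7] mid [ 365.1 -364.    94.8] ext [77. 78. 15.]
top striking_block 0.83
[... 1200 characters left out ...]
 n 378 ztop 17.9 mean [644.1  -4.   16.1] mid [644.5  -4.7  15.4] ext [54. 55.  9.]
side pad_a 0.49 px 307.0 331.0 n 356 ztop 79.1 mean [441.8 117.6  77.7] mid [441.7 116.6  77.1] ext [29. 28. 12.]
side striking_block 0.96 px 333.0 102.0 n 1215 ztop 91.0 mean [ 410.4 -690.9   89.3] mid [ 411.7 -703.4   91. ] ext [75. 81. 16.]
side striking_block 0.95 px 344.0 175.0 n 1765 ztop 91.8 mean [ 370.6 -353.3   89.7] mid [ 371.5 -361.5   91.8] ext [76. 79. 16.]
side striking_block 0.83 px 252.0 192.0 n 1931 ztop 91.9 mean [ 620.8 -266.4   89.9] mid [ 623.3 -275.5   91.7] ext [76. 76. 16.]
side dish 0.8 px 194.0 358.0 n 1374 ztop 31.0 mean [677.6 184.5  29.3] mid [668.9 189.8  30. ] ext [86. 88. 14.]
```

View pics/crop1.png

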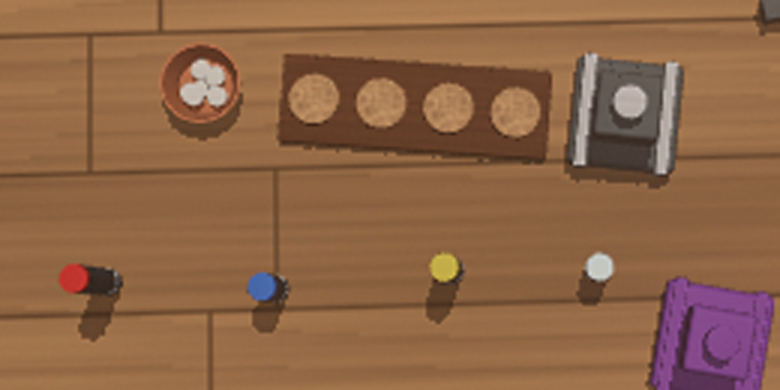

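```bash
cat > m.py <<'E'
from h import *
H={'red':114,'yellow':96,'blue':78,'white':60}
def tops(n,im,d,zoff=0,lim=12):
    P=pts(n,d); hsv=cv2.cvtColor(im,cv2.COLOR_BGR2HSV).astype(int); h,s,v=hsv[...,0],hsv[...,1],hsv[...,2]
    C={'red':((h<5)|(h>175))&(s>180)&(v>120),'yellow':(abs(h-28)<6)&(s>140)&(v>110),'blue':(abs(h-112)<10)&(s>140)&(v>80),'white':(s<60)&(v>150)}
    out={}
    for k in H:
        m=C[k]&(d>0)&(abs(P[...,2]-zoff-H[k])<lim)
        nc,l,st,ce=cv2.connectedComponentsWithStats(m.astype(np.uint8))
        for i in range(1,nc):
            if st[i,4]<25: continue
            q=P[l==i]; zt=np.median(q[:,2]); q=q[abs(q[:,2]-zt)<4]
            print(n,k,ce[i].round(1),st[i,4],'ztop',zt.round(1),'mean',q.mean(0).round(1),'ext',np.ptp(q,axis=0).round(1))
E
python3 - <<'E'
from m import *
for n in('top','side'): tops(n,cv2.imread(f'pics/{n}0.png'),np.load(f'{n}0.npy'))
E
```

```text
top red [114.2 232.3] 70 ztop 114.6 mean [451.6 298.1 114.5] ext [27.7 26.1  7.4]
top yellow [237.8 228.6] 64 ztop 97.7 mean [452.4 -79.9  97.9] ext [25.5 25.5  7.8]
top blue [176.9 235. ] 54 ztop 78.9 mean [438.8 114.5  79.4] ext [25.2 23.1  7.7]
top white [289.4 228.5] 60 ztop 60.1 mean [ 450.7 -243.8   59.9] ext [22.8 23.1  7.9]
side red [294.6 415.1] 137 ztop 114.7 mean [454.1 295.  114.7] ext [27.2 16.1  7.3]
side yellow [307.6 240.7] 100 ztop 96.0 mean [456.2 -77.5  96.1] ext [26.  28.5  5. ]
side blue [308.3 324.4] 148 ztop 78.1 mean [441.  116.3  78.2] ext [26.6 27.4  5.8]
side white [312.3 198.5] 87 ztop 59.6 mean [ 453.1 -240.3   59.8] ext [26.7 29.2  7.3]
```

{"method": "drive_tool", "body": {"increments": [[[0,0,0],-7.15,1],[[0,0,0],-7.15,1],[[0,0,0],-7.15,1],[[0,0,0],-7.15,1],[[0,0,0],-7.15,1],[[0,0,0],-7.15,1],[[0,0,0],-7.15,1],[[0,0,0],-7.15,1],[[0,0,0],-7.15,1],[[0,0,0],0,1]], "grip_force": 60}}

```text
t: 1.63
position: [195.4, -540.8, 404.7]
eef_rot: [2.329, 2.109, -0.0]
contact_force: [-0.2, 0.3, -0.3]
gripper_width: 85.3
```

```bash
cat > go.py <<'E'
import sys
from h import *
from scipy.spatial.transform import Rotation as R
s=sensors.get_state(); p=np.array(s['position']); M=R.from_rotvec(s['eef_rot']).as_matrix()
print('t',round(s['t'],2),'pos',p.round(1),'y-axis ang',np.degrees(np.arctan2(M[1,1],M[0,1])).round(2),'z',M[:,2].round(4),'w',round(s['gripper_width'],1),'F',np.round(s['contact_force'],1))
q=p
for a in sys.argv[1:]:
    t=np.array([float(x) for x in a.split(',')]); print(a,'tool shift mm',(M.T@(t-q)).round(1)); q=t
E
python3 go.py 452,-242,300 452,-242,188
```

```text
t 1.63 pos [ 195.4 -540.8  404.7] y-axis ang -5.67 z [ 0. -0. -1.] w 85.3 F [-0.2  0.3 -0.3]
452,-242,300 tool shift mm [322.7 225.8 104.7]
452,-242,188 tool shift mm [  0.  -0. 112.]
```

{"method": "drive_tool", "body": {"increments": [[[0.0323,0.0226,0.0105],0,1],[[0.0323,0.0226,0.0105],0,1],[[0.0323,0.0226,0.0105],0,1],[[0.0323,0.0226,0.0105],0,1],[[0.0323,0.0226,0.0105],0,1],[[0.0323,0.0226,0.0105],0,1],[[0.0323,0.0226,0.0105],0,1],[[0.0323,0.0226,0.0105],0,1],[[0.0323,0.0226,0.0105],0,1],[[0.0323,0.0226,0.0105],0,1]]}}

```text
t: 2.47
position: [453.8, -240.5, 299.6]
eef_rot: [2.334, 2.102, 0.0]
contact_force: [0.6, -2.2, 0.7]
gripper_width: 85.2
```

{"method": "drive_tool", "body": {"increments": [[[0,0,0],0,1],[[0,0,0],0,1],[[0,0,0],0,1]]}}

```text
t: 2.72
position: [452.9, -242.2, 299.8]
eef_rot: [2.331, 2.105, -0.001]
contact_force: [-0.1, -0.3, 0.3]
gripper_width: 85.5
```

```bash
python3 - <<'E'
from h import *
for n in('side','top'):
    im,d=viewer.grab_frame(n); cv2.imwrite(f'pics/{n}1.png',im)
im=cv2.imread('pics/side1.png'); cv2.imwrite('pics/crop2.png',cv2.resize(im[100:300,200:460],None,fx=3,fy=3))
E
python3 go.py 452,-242,188
```

```text
t 2.82 pos [ 452.4 -243.3  300.3] y-axis ang -5.93 z [ 7.e-04 -1.e-03 -1.e+00] w 85.3 F [-1.1 -0.1 -0.6]
452,-242,188 tool shift mm [  1.4  -0.6 112.3]
```

View pics/crop2.png

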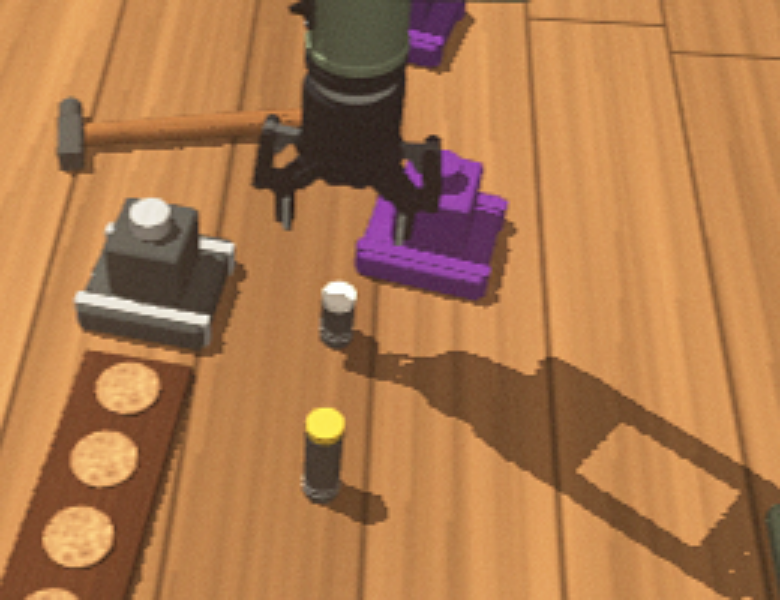

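The jaws straddle the white punch (crop ~338,300) along x and clear the purple block. I'll descend.

{"method": "drive_tool", "body": {"increments": [[[0,0,0.02],0,1],[[0,0,0.02],0,1],[[0,0,0.02],0,1],[[0,0,0.02],0,1],[[0,0,0.016],0,1],[[0,0,0.01],0,1],[[0,0,0.006],0,1],[[0,0,0],0,1]]}}

```text
t: 3.48
position: [452.0, -242.8, 186.9]
eef_rot: [-2.331, -2.103, 0.001]
contact_force: [-0.3, 0.2, 0.3]
gripper_width: 85.6
```

{"method": "drive_tool", "body": {"increments": [[[0,0,0],0,-0.1],[[0,0,0],0,-0.2],[[0,0,0],0,-0.35],[[0,0,0],0,-0.5],[[0,0,0],0,-0.7],[[0,0,0],0,-1],[[0,0,0],0,-1],[[0,0,0],0,-1]]}}

```text
t: 4.15
position: [453.3, -242.4, 188.7]
eef_rot: [2.329, 2.106, 0.0]
contact_force: [-1.3, -0.6, 6.3]
gripper_width: 29.3
```

```bash
python3 - <<'E'
from m import *
for n in('side','top'):
    im,d=viewer.grab_frame(n); cv2.imwrite(f'pics/{n}2.png',im); tops(n,im,d)
im=cv2.imread('pics/side2.png'); cv2.imwrite('pics/crop3.png',cv2.resize(im[100:300,200:460],None,fx=3,fy=3))
E
python3 go.py 452,-242,188
```

```text
side red [294.5 415.1] 136 ztop 114.6 mean [454.2 294.9 114.3] ext [27.2 15.7  6.7]
side yellow [307.6 240.7] 100 ztop 95.8 mean [456.2 -77.7  95.8] ext [25.9 27.6  6.4]
side blue [308.4 324.5] 147 ztop 78.3 mean [440.8 116.6  78.1] ext [26.5 28.2  6.3]
side white [311.9 198.6] 75 ztop 59.7 mean [ 454.2 -239.4   59.8] ext [24.3 29.4  6.9]
top red [114.1 232.3] 69 ztop 114.5 mean [451.2 298.3 114.2] ext [27.8 26.7  7.9]
top yellow [237.7 228.7] 64 ztop 97.2 mean [451.8 -79.7  97.7] ext [25.4 25.   7. ]
top blue [176.9 235. ] 54 ztop 79.5 mean [439.1 114.2  79.6] ext [25.4 25.4  7.5]
t 4.25 pos [ 453.3 -242.4  188.7] y-axis ang -5.76 z [ 0.0012 -0.001  -1.    ] w 28.8 F [-1.1  0.2  6.7]
452,-242,188 tool shift mm [ 0.3 -1.3  0.7]
```

View pics/crop3.png

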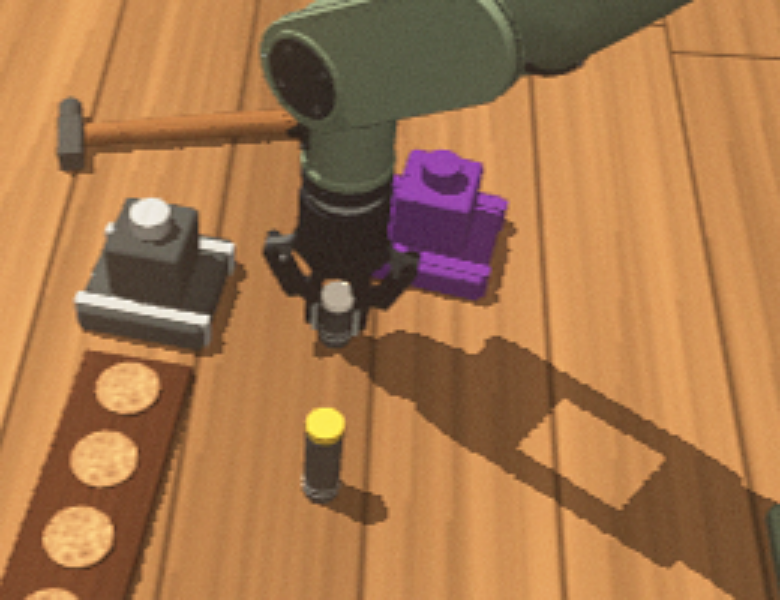

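White is held (width 29), so I'll lift it and carry it to pad_a.

{"method": "drive_tool", "body": {"increments": [[[0,0,0],0,-1],[[0,0,-0.01],0,-1],[[0,0,-0.02],0,-1],[[0,0,-0.02],0,-1],[[0,0,-0.01],0,-1],[[0,0,0],0,-1]]}}

```text
t: 4.75
position: [453.7, -242.8, 250.2]
eef_rot: [2.327, 2.103, 0.002]
contact_force: [0.6, 0.1, -2.8]
gripper_width: 28.6
```

```bash
python3 go.py 649.3,68,248 649.3,68,205
```

```text
t 4.75 pos [ 453.7 -242.8  250.2] y-axis ang -5.77 z [ 0.0042 -0.0032 -1.    ] w 28.6 F [ 0.6  0.1 -2.8]
649.3,68,248 tool shift mm [328.9 163.3   2. ]
649.3,68,205 tool shift mm [ 0.1 -0.2 43. ]
```

{"method": "drive_tool", "body": {"increments": [[[0.012,0.006,0],0,-1],[[0.025,0.0124,0],0,-1],[[0.034,0.0169,0],0,-1],[[0.034,0.0169,0],0,-1],[[0.034,0.0169,0],0,-1],[[0.034,0.0169,0],0,-1],[[0.034,0.0169,0],0,-1],[[0.034,0.0169,0],0,-1],[[0.034,0.0169,0],0,-1],[[0.034,0.0169,0],0,-1]]}}

```text
t: 5.58
position: [636.6, 51.7, 245.6]
eef_rot: [-2.329, -2.105, 0.004]
contact_force: [0.7, -0.1, -3.1]
gripper_width: 29.1
```

{"method": "drive_tool", "body": {"increments": [[[0.014,0.007,0],0,-1],[[0.006,0.0025,0],0,-1],[[0,0,0],0,-1],[[0,0,0],0,-1],[[0,0,0],0,-1]]}}

```text
t: 6.0
position: [647.2, 67.4, 246.6]
eef_rot: [-2.331, -2.104, 0.004]
contact_force: [-0.0, -1.2, -3.3]
gripper_width: 28.8
```

```bash
python3 - <<'E'
from m import *
for n in('side','top'):
    im,d=viewer.grab_frame(n); cv2.imwrite(f'pics/{n}3.png',im); np.save(f'{n}3.npy',d)
    P=pts(n,d); hsv=cv2.cvtColor(im,cv2.COLOR_BGR2HSV)
im=cv2.imread('pics/side3.png'); cv2.imwrite('pics/crop4.png',cv2.resize(im[180:380,120:380],None,fx=3,fy=3))
E
python3 go.py 649.3,68,205
```

```text
t 6.1 pos [647.5  67.2 247.3] y-axis ang -5.89 z [-1.3e-03 -3.0e-04 -1.0e+00] w 28.9 F [ 0.3 -0.1 -3.6]
649.3,68,205 tool shift mm [ 1.   1.7 42.3]
```

View pics/crop4.png

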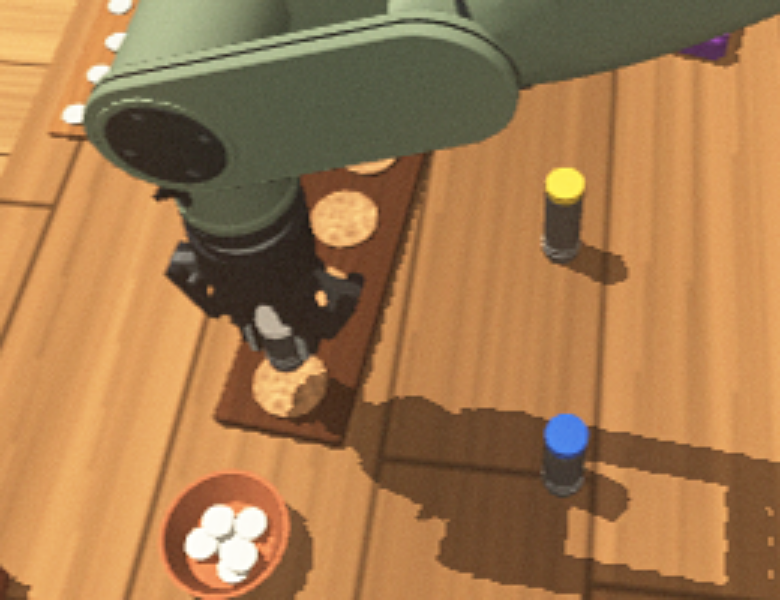

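Run:
```python
from m import *
def proj(n,p):
    c,f,_=cal(n); q=np.array(c['view'])@np.r_[p,1]; return np.array([c['cx']+f*q[0]/-q[2], c['cy']+f*(-q[1])/-q[2]])
s=sensors.get_state(); x,y,z=s['position']
b=z-188
for off in(b,b+60):
    p=proj('side',[x+1,y+1.5,off]); print(p, (p-[120,180])*3)
im=cv2.imread('pics/side3.png');d=np.load('side3.npy');P=pts('side',d)
hsv=cv2.cvtColor(im,cv2.COLOR_BGR2HSV).astype(int)
m=(hsv[...,1]<60)&(hsv[...,2]>110)&(abs(P[...,2]-b-60)<14)&(abs(P[...,0]-x)<40)&(abs(P[...,1]-y)<40)
v,u=np.nonzero(m);print(len(u),u.mean(),v.mean(),P[m].mean(0))
cv2.imwrite('pics/crop5.png',cv2.resize(im[260:320,180:260],None,fx=9,fy=9,interpolation=cv2.INTER_CUBIC))
```

```text
[214.5163307  297.81402886] [283.5489921  353.44208659]
[210.52815391 284.33185062] [271.58446173 312.99555186]
88 209.51136363636363 287.67045454545456 [649.62820925  75.20981371 116.7778924 ]
```

View pics/crop5.png

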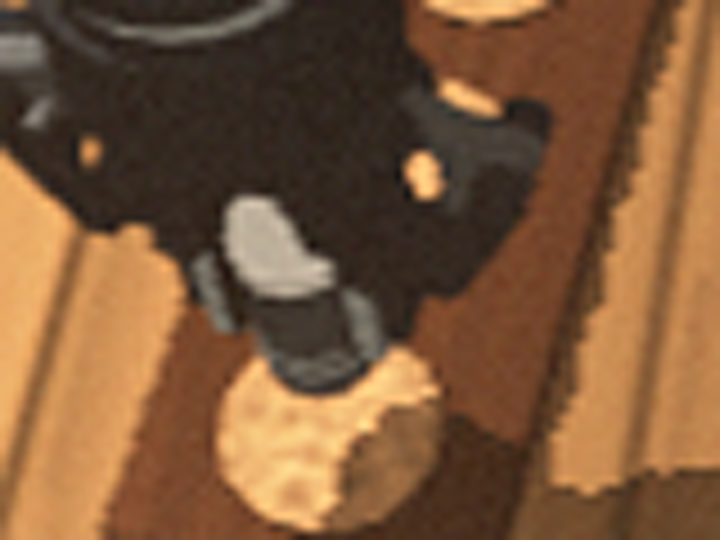

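White hangs upright with its foot at (214,298), matching the projection. I'll lower it onto pad_a with small corrections.

{"method": "drive_tool", "body": {"increments": [[[0.001,0.0015,0.008],0,-1],[[0,0,0.012],0,-1],[[0,0,0.01],0,-1],[[0,0,0.006],0,-1],[[0,0,0.003],0,-1],[[0,0,0.002],0,-1],[[0,0,0],0,-1],[[0,0,0],0,-1]]}}

```text
t: 6.77
position: [650.0, 69.6, 206.8]
eef_rot: [2.33, 2.107, 0.0]
contact_force: [0.2, 0.4, -2.3]
gripper_width: 28.5
```

```bash
python3 go.py 649.3,68,204
```

```text
t 6.77 pos [650.   69.6 206.8] y-axis ang -5.77 z [ 4.e-04 -0.e+00 -1.e+00] w 28.5 F [ 0.2  0.4 -2.3]
649.3,68,204 tool shift mm [-1.7 -0.5  2.8]
```

Still hanging at −2.3 N, so I'll go down in small steps until I feel contact.

{"method": "drive_tool", "body": {"increments": [[[-0.001,0,0.001],0,-1],[[0,0,0.001],0,-1],[[0,0,0],0,-1],[[0,0,0],0,-1]]}}

```text
t: 7.1
position: [649.8, 68.6, 204.9]
eef_rot: [2.33, 2.107, 0.0]
contact_force: [-0.3, 1.2, -2.6]
gripper_width: 28.8
```

{"method": "drive_tool", "body": {"increments": [[[0,0,0.001],0,-1],[[0,0,0],0,-1],[[0,0,0],0,-1]]}}

```text
t: 7.35
position: [649.9, 68.6, 204.7]
eef_rot: [2.33, 2.107, 0.0]
contact_force: [-2.9, -0.4, 2.5]
gripper_width: 28.6
```

Contact at +2.5 N. I'll open slowly, then rise.

{"method": "drive_tool", "body": {"increments": [[[0,0,0],0,-0.25],[[0,0,0],0,-0.15],[[0,0,0],0,0],[[0,0,0],0,0.3],[[0,0,0],0,0.7],[[0,0,0],0,1],[[0,0,0],0,1]]}}

```text
t: 7.93
position: [649.8, 68.5, 203.6]
eef_rot: [2.331, 2.106, 0.0]
contact_force: [-0.2, -0.1, -0.7]
gripper_width: 85.5
```

{"method": "drive_tool", "body": {"increments": [[[0,0,-0.01],0,1],[[0,0,-0.03],0,1],[[0,0,-0.035],0,1],[[0,0,-0.035],0,1],[[0,0,-0.02],0,1],[[0,0,0],0,1],[[0,0,0],0,1]]}}

```text
t: 8.52
position: [650.3, 68.6, 336.9]
eef_rot: [2.328, 2.104, 0.006]
contact_force: [-0.8, -0.6, -0.9]
gripper_width: 85.7
```

```bash
python3 - <<'E'
from m import *
for n in('side','top'):
    im,d=viewer.grab_frame(n); cv2.imwrite(f'pics/{n}5.png',im); tops(n,im,d,0,24)
E
python3 go.py 453,299,335 453,299,235
```

```text
side red [294.6 415.1] 136 ztop 114.0 mean [454.  294.9 114.1] ext [27.2 15.8  7.9]
side yellow [307.6 240.7] 100 ztop 95.9 mean [456.2 -77.6  95.8] ext [25.9 27.4  6.6]
side white [212.7 295.2] 149 ztop 76.1 mean [649.8  70.4  76.1] ext [29.7 28.9  6.2]
top red [114.1 232.2] 66 ztop 114.5 mean [451.7 298.4 114.2] ext [24.9 25.8  7.9]
top yellow [237.7 228.6] 65 ztop 96.6 mean [452.4 -80.   96.4] ext [25.2 25.5  7.4]
top white [192.1 169.3] 42 ztop 77.7 mean [648.5  63.6  77.8] ext [23.3 22.7  7.4]
t 8.62 pos [649.1  68.6 332.8] y-axis ang -5.78 z [-2.e-03  1.e-04 -1.e+00] w 85.4 F [-0.2  0.3 -0.5]
453,299,335 tool shift mm [ 209.5 -218.3   -1.8]
453,299,235 tool shift mm [  0.    0.2 100. ]
```

View pics/side5.png

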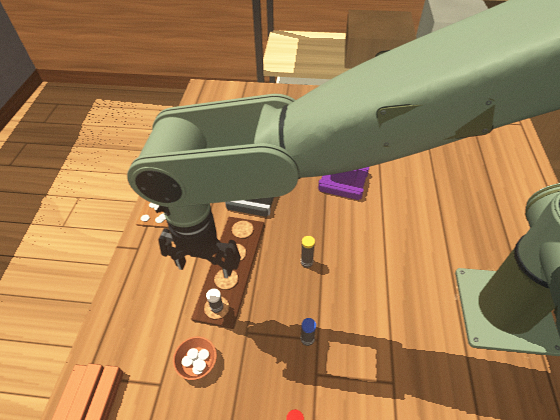

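White stands within about 1 mm of pad_a's centre: side camera (649.8,70.4) against the pad at (650.7,69.7). Red is next.

{"method": "drive_tool", "body": {"increments": [[[0.01,-0.0104,0],0,1],[[0.023,-0.024,0],0,1],[[0.026,-0.0271,0],0,1],[[0.027,-0.0281,0],0,1],[[0.027,-0.0281,0],0,1],[[0.027,-0.0281,0],0,1],[[0.027,-0.0281,0],0,1],[[0.022,-0.023,0],0,1],[[0.014,-0.0146,0],0,1],[[0.0065,-0.0068,0],0,1]]}}

```text
t: 9.45
position: [450.0, 301.0, 331.7]
eef_rot: [-2.325, -2.109, 0.007]
contact_force: [-1.0, -0.5, 0.2]
gripper_width: 85.4
```

{"method": "drive_tool", "body": {"increments": [[[0,0,0],0,1],[[0,0,0],0,1],[[0,0,0],0,1]]}}

```text
t: 9.7
position: [454.2, 298.2, 333.2]
eef_rot: [2.331, 2.105, -0.001]
contact_force: [-0.2, -0.7, -1.3]
gripper_width: 85.5
```

```bash
python3 - <<'E'
from m import *
for n in('side','top'):
    im,d=viewer.grab_frame(n); cv2.imwrite(f'pics/{n}6.png',im)
im=cv2.imread('pics/top6.png'); cv2.imwrite('pics/crop6.png',cv2.resize(im[140:300,60:280],None,fx=3,fy=3))
E
python3 go.py 453,299,235
```

```text
t 9.8 pos [454.5 298.  333.5] y-axis ang -5.89 z [-0.e+00 -4.e-04 -1.e+00] w 85.8 F [-0.3 -0.   0. ]
453,299,235 tool shift mm [ 0.9 -1.6 98.5]
```

View pics/crop6.png

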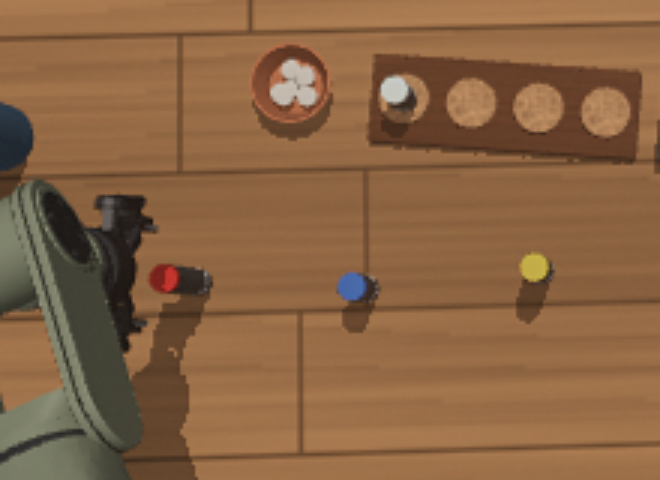

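The gripper appears left of red (crop 165,279) only because of its height. The parallax (about 40 px per 114 mm) puts it over the foot at 205. Descending.

{"method": "drive_tool", "body": {"increments": [[[0.0009,-0.0015,0.01],0,1],[[0,0,0.02],0,1],[[0,0,0.02],0,1],[[0,0,0.02],0,1],[[0,0,0.015],0,1],[[0,0,0.009],0,1],[[0,0,0.004],0,1],[[0,0,0],0,1]]}}

```text
t: 10.47
position: [452.1, 299.5, 234.5]
eef_rot: [-2.331, -2.105, 0.003]
contact_force: [-0.2, -0.8, 0.3]
gripper_width: 85.3
```

{"method": "drive_tool", "body": {"increments": [[[0,0,0],0,-0.1],[[0,0,0],0,-0.2],[[0,0,0],0,-0.35],[[0,0,0],0,-0.5],[[0,0,0],0,-0.7],[[0,0,0],0,-1],[[0,0,0],0,-1],[[0,0,0],0,-1]]}}

```text
t: 11.13
position: [452.8, 300.3, 236.7]
eef_rot: [2.33, 2.106, 0.003]
contact_force: [-0.2, -0.5, 6.3]
gripper_width: 28.6
```

```bash
python3 go.py 628.3,-154.5,285 628.3,-154.5,251
```

```text
t 11.13 pos [452.8 300.3 236.7] y-axis ang -5.78 z [ 2.e-03  8.e-04 -1.e+00] w 28.6 F [-0.2 -0.5  6.3]
628.3,-154.5,285 tool shift mm [-434.7  220.5  -48.3]
628.3,-154.5,251 tool shift mm [-0.  -0.1 34. ]
```

{"method": "drive_tool", "body": {"increments": [[[0,0,-0.005],0,-1],[[0,0,-0.015],0,-1],[[0,0,-0.02],0,-1],[[0,0,-0.012],0,-1],[[-0.01,0.005,-0.003],0,-1],[[-0.02,0.0101,0],0,-1],[[-0.028,0.0142,0],0,-1],[[-0.03,0.0152,0],0,-1],[[-0.03,0.0152,0],0,-1],[[-0.03,0.0152,0],0,-1]]}}

```text
t: 11.97
position: [511.2, 143.3, 289.1]
eef_rot: [-2.329, -2.106, 0.004]
contact_force: [0.7, 0.4, -7.4]
gripper_width: 28.5
```

{"method": "drive_tool", "body": {"increments": [[[-0.03,0.0152,0],0,-1],[[-0.03,0.0152,0],0,-1],[[-0.03,0.0152,0],0,-1],[[-0.03,0.0152,0],0,-1],[[-0.03,0.0152,0],0,-1],[[-0.03,0.0152,0],0,-1],[[-0.03,0.0152,0],0,-1],[[-0.03,0.0152,0],0,-1],[[-0.022,0.0112,0],0,-1],[[-0.014,0.0071,0],0,-1]]}}

```text
t: 12.8
position: [622.9, -146.9, 288.8]
eef_rot: [-2.333, -2.103, 0.003]
contact_force: [0.3, 0.0, -6.4]
gripper_width: 28.8
```

{"method": "drive_tool", "body": {"increments": [[[-0.008,0.004,0],0,-1],[[0,0,0],0,-1],[[0,0,0],0,-1],[[0,0,0],0,-1]]}}

```text
t: 13.13
position: [625.7, -150.1, 289.9]
eef_rot: [-2.327, -2.106, 0.001]
contact_force: [-0.8, 0.1, -7.4]
gripper_width: 28.7
```

```bash
python3 go.py 628.3,-154.5,252
```

```text
t 13.13 pos [ 625.7 -150.1  289.9] y-axis ang -5.7 z [-0.0022  0.0018 -1.    ] w 28.7 F [-0.8  0.1 -7.4]
628.3,-154.5,252 tool shift mm [-4.2  3.1 37.9]
```

{"method": "drive_tool", "body": {"increments": [[[-0.004,0.003,0],0,-1],[[0,0,0.008],0,-1],[[0,0,0.01],0,-1],[[0,0,0.008],0,-1],[[0,0,0.004],0,-1],[[0,0,0.002],0,-1],[[0,0,0],0,-1],[[0,0,0],0,-1],[[0,0,0],0,-1]]}}

```text
t: 13.88
position: [629.3, -156.2, 259.2]
eef_rot: [2.33, 2.106, 0.001]
contact_force: [0.3, -0.4, -6.6]
gripper_width: 28.8
```

```bash
python3 - <<'E'
from m import *
for n in('side','top'):
    im,d=viewer.grab_frame(n); cv2.imwrite(f'pics/{n}7.png',im); tops(n,im,d,0,24)
im=cv2.imread('pics/side7.png'); cv2.imwrite('pics/crop7.png',cv2.resize(im[140:340,150:410],None,fx=3,fy=3))
E
python3 go.py 628.3,-154.5,252
```

```text
side red [236.3 200.1] 63 ztop 135.5 mean [ 633.1 -151.1  135.6] ext [23.4 24.   5.9]
side yellow [309.  241.3] 68 ztop 96.2 mean [452.7 -75.9  96.4] ext [20.5 27.3  6.3]
side blue [308.3 324.5] 150 ztop 78.1 mean [441.1 116.6  78.2] ext [26.6 29.5  7.5]
side white [212.7 295.1] 146 ztop 76.0 mean [650.   70.2  76. ] ext [30.5 28.5  6.5]
top blue [176.8 235.1] 59 ztop 79.2 mean [438.9 114.1  79.3] ext [25.4 25.7  7.3]
top white [191.  169.5] 59 ztop 76.6 mean [647.9  67.6  76.7] ext [23.3 26.1  7.9]
t 13.98 pos [ 629.3 -156.2  259.4] y-axis ang -5.78 z [ 1.3e-03 -5.0e-04 -1.0e+00] w 28.4 F [-0.5  0.3 -7.3]
628.3,-154.5,252 tool shift mm [ 1.6 -1.2  7.4]
```

View pics/crop7.png

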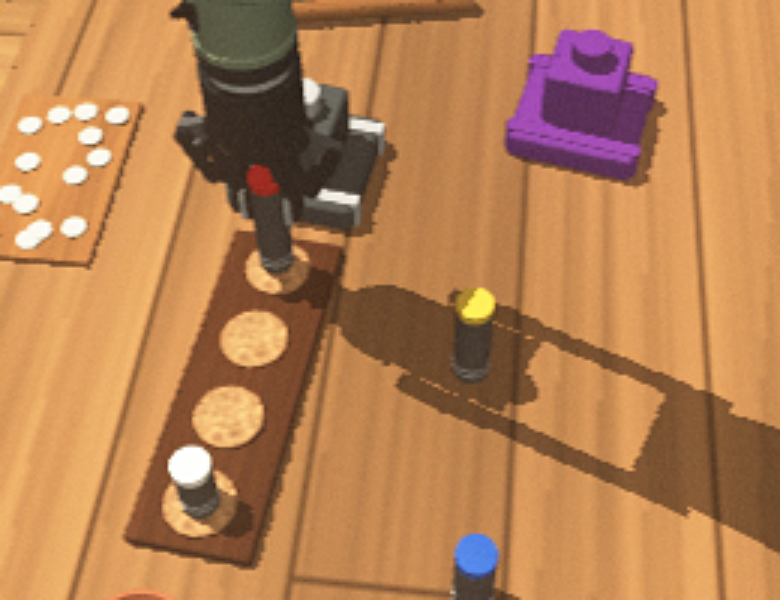

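{"method": "drive_tool", "body": {"increments": [[[0.001,0.0005,0.003],0,-1],[[0,0,0.002],0,-1],[[0,0,0.001],0,-1],[[0,0,0],0,-1],[[0,0,0],0,-1]]}}

```text
t: 14.4
position: [629.6, -155.1, 252.8]
eef_rot: [-2.331, -2.107, -0.0]
contact_force: [0.0, 0.7, -4.8]
gripper_width: 28.3
```

{"method": "drive_tool", "body": {"increments": [[[0,0,0.001],0,-1],[[0,0,0],0,-1],[[0,0,0],0,-1]]}}

```text
t: 14.65
position: [629.7, -155.1, 252.8]
eef_rot: [2.33, 2.107, 0.0]
contact_force: [-2.3, 1.4, 1.8]
gripper_width: 28.8
```

{"method": "drive_tool", "body": {"increments": [[[0,0,0],0,-0.25],[[0,0,0],0,-0.15],[[0,0,0],0,0],[[0,0,0],0,0.3],[[0,0,0],0,0.7],[[0,0,0],0,1],[[0,0,0],0,1]]}}

```text
t: 15.23
position: [629.6, -155.2, 251.7]
eef_rot: [2.33, 2.106, 0.0]
contact_force: [1.3, -0.4, -0.1]
gripper_width: 85.4
```

{"method": "drive_tool", "body": {"increments": [[[0,0,-0.01],0,1],[[0,0,-0.025],0,1],[[0,0,-0.03],0,1],[[0,0,-0.025],0,1],[[0,0,-0.01],0,1],[[0,0,0],0,1],[[0,0,0],0,1]]}}

```text
t: 15.82
position: [629.5, -155.1, 352.0]
eef_rot: [2.33, 2.106, 0.001]
contact_force: [0.9, 0.3, 0.1]
gripper_width: 85.9
```

```bash
python3 - <<'E'
from m import *
for n in('side','top'):
    im,d=viewer.grab_frame(n); cv2.imwrite(f'pics/{n}8.png',im); tops(n,im,d,0,24)
im=cv2.imread('pics/side8.png'); cv2.imwrite('pics/crop8.png',cv2.resize(im[140:340,150:410],None,fx=3,fy=3))
E
python3 go.py 455,-79.2,350 455,-79.2,217
```

```text
side red [238.1 201. ] 102 ztop 129.5 mean [ 629.2 -153.9  129.7] ext [25.4 29.1  7.4]
side blue [308.4 324.4] 146 ztop 78.4 mean [441.  116.3  78.2] ext [26.6 29.1  7. ]
side white [212.7 295.1] 145 ztop 75.9 mean [650.  70.  76.] ext [29.4 27.8  6.7]
top blue [177.  235.1] 58 ztop 79.9 mean [438.8 113.5  80.1] ext [25.2 25.2  7. ]
top white [191.  169.5] 60 ztop 76.8 mean [647.7  67.2  76.7] ext [23.1 26.2  7.8]
t 15.92 pos [ 628.8 -154.8  349.3] y-axis ang -5.78 z [-0.0039  0.0015 -1.    ] w 85.2 F [-0.   0.5 -0.4]
455,-79.2,350 tool shift mm [ 5.770e+01 -1.805e+02  1.000e-01]
455,-79.2,217 tool shift mm [-1.00e-01  5.00e-01  1.33e+02]
```

View pics/crop8.png

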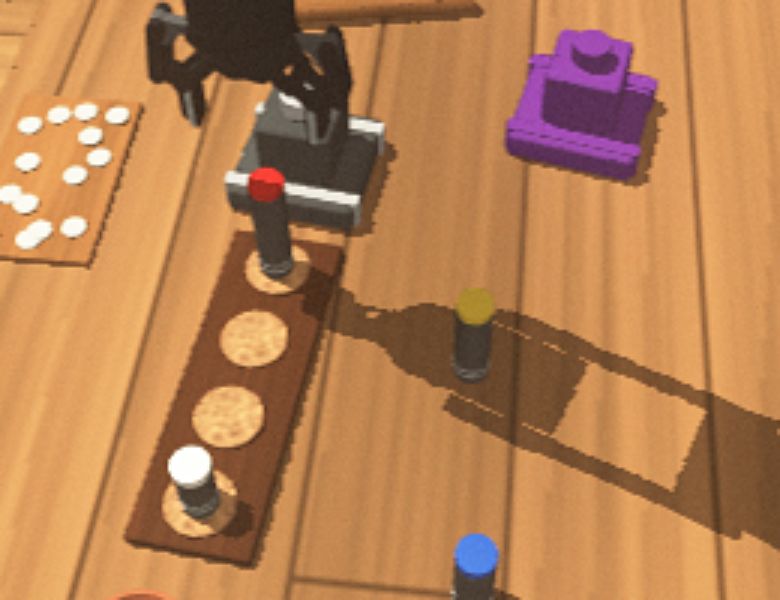

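Red stands upright on pad_d (side 629.2,−153.9 vs pad 630.5,−153). Yellow next.

{"method": "drive_tool", "body": {"increments": [[[0.004,-0.012,0],0,1],[[0.008,-0.024,0],0,1],[[0.01,-0.032,0],0,1],[[0.01,-0.032,0],0,1],[[0.01,-0.032,0],0,1],[[0.0085,-0.026,0],0,1],[[0.005,-0.015,0],0,1],[[0.0022,-0.007,0],0,1],[[0,0,0],0,1],[[0,0,0],0,1]]}}

```text
t: 16.75
position: [456.5, -79.7, 351.0]
eef_rot: [-2.33, -2.106, 0.0]
contact_force: [0.1, 0.2, 0.0]
gripper_width: 85.3
```

```bash
python3 - <<'E'
from m import *
n='side'
im,d=viewer.grab_frame(n); cv2.imwrite(f'pics/{n}9.png',im); tops(n,im,d,0,24)
E
python3 go.py 455.5,-79.3,217
```

```text
side red [238. 201.] 101 ztop 129.4 mean [ 629.2 -153.3  129.6] ext [25.1 30.   6.8]
side yellow [307.4 239.1] 61 ztop 96.3 mean [456.8 -81.7  96.4] ext [25.8 23.3  6.3]
side blue [308.4 324.5] 146 ztop 78.1 mean [441.  116.5  78.2] ext [26.5 27.9  6.2]
side white [212.6 295.1] 145 ztop 76.3 mean [650.2  70.3  76.2] ext [29.7 27.4  7.2]
t 16.8 pos [457.  -80.  351.4] y-axis ang -5.79 z [ 2.e-04 -1.e-04 -1.e+00] w 85.1 F [ 1.1 -0.3  0.2]
455.5,-79.3,217 tool shift mm [  0.6  -1.6 134.4]
```

View pics/side9.png

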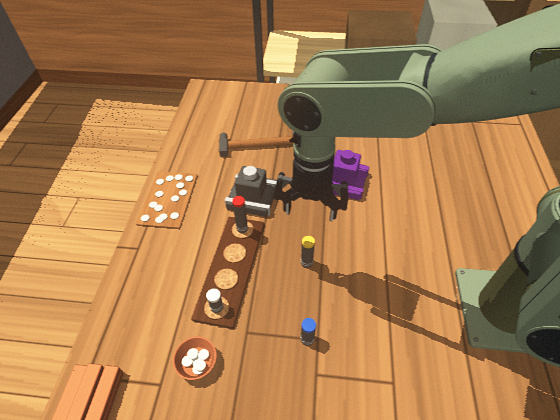

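The jaws straddle yellow (308,243). Descending.

{"method": "drive_tool", "body": {"increments": [[[0.0005,-0.001,0.01],0,1],[[0,0,0.025],0,1],[[0,0,0.025],0,1],[[0,0,0.022],0,1],[[0,0,0.02],0,1],[[0,0,0.016],0,1],[[0,0,0.01],0,1],[[0,0,0.005],0,1],[[0,0,0],0,1]]}}

```text
t: 17.55
position: [455.2, -79.1, 217.3]
eef_rot: [-2.329, -2.105, 0.002]
contact_force: [0.3, 1.1, 0.5]
gripper_width: 85.4
```

{"method": "drive_tool", "body": {"increments": [[[0,0,0],0,-0.1],[[0,0,0],0,-0.2],[[0,0,0],0,-0.35],[[0,0,0],0,-0.5],[[0,0,0],0,-0.7],[[0,0,0],0,-1],[[0,0,0],0,-1],[[0,0,0],0,-1]]}}

```text
t: 18.22
position: [455.6, -79.1, 219.7]
eef_rot: [2.33, 2.106, 0.001]
contact_force: [-2.1, 0.4, 6.2]
gripper_width: 28.9
```

{"method": "drive_tool", "body": {"increments": [[[0,0,-0.005],0,-1],[[0,0,-0.015],0,-1],[[0,0,-0.02],0,-1],[[0,0,-0.012],0,-1],[[0,0,-0.003],0,-1],[[0,0,0],0,-1],[[0,0,0],0,-1]]}}

```text
t: 18.8
position: [454.7, -78.7, 272.7]
eef_rot: [-2.329, -2.105, 0.001]
contact_force: [-1.1, 0.5, -4.7]
gripper_width: 28.9
```

```bash
python3 go.py 637,-80,272 637,-80,235
```

```text
t 18.8 pos [454.7 -78.7 272.7] y-axis ang -5.78 z [-1.8e-03  7.0e-04 -1.0e+00] w 28.9 F [-1.1  0.5 -4.7]
637,-80,272 tool shift mm [ 17.1 181.5   0.4]
637,-80,235 tool shift mm [-0.   0.1 37. ]
```

{"method": "drive_tool", "body": {"increments": [[[0.002,0.012,0],0,-1],[[0.002,0.024,0],0,-1],[[0.003,0.032,0],0,-1],[[0.003,0.032,0],0,-1],[[0.003,0.032,0],0,-1],[[0.002,0.026,0],0,-1],[[0.001,0.015,0],0,-1],[[0.001,0.008,0],0,-1],[[0,0,0],0,-1],[[0,0,0],0,-1]]}}

```text
t: 19.63
position: [636.1, -80.1, 271.8]
eef_rot: [-2.328, -2.104, 0.004]
contact_force: [0.2, 0.2, -4.8]
gripper_width: 28.6
```

```bash
python3 go.py 637,-80,235
```

```text
t 19.63 pos [636.1 -80.1 271.8] y-axis ang -5.77 z [-0.0043  0.001  -1.    ] w 28.6 F [ 0.2  0.2 -4.8]
637,-80,235 tool shift mm [ 0.1  1.  36.8]
```

{"method": "drive_tool", "body": {"increments": [[[0,0.0008,0.008],0,-1],[[0,0,0.012],0,-1],[[0,0,0.008],0,-1],[[0,0,0.003],0,-1],[[0,0,0.002],0,-1],[[0,0,0],0,-1],[[0,0,0],0,-1],[[0,0,0],0,-1]]}}

```text
t: 20.3
position: [638.3, -80.5, 241.3]
eef_rot: [2.33, 2.106, 0.001]
contact_force: [-0.7, 0.2, -4.8]
gripper_width: 28.5
```

```bash
python3 - <<'E'
from m import *
n='side'
im,d=viewer.grab_frame(n); tops(n,im,d,0,24)
cv2.imwrite('pics/crop10.png',cv2.resize(im[140:340,150:410],None,fx=3,fy=3))
E
python3 go.py 637,-80,235
```

```text
side blue [308.2 324.6] 153 ztop 78.0 mean [441.3 116.6  78.1] ext [26.5 28.6  7.4]
side white [212.7 295.1] 148 ztop 76.1 mean [649.9  70.6  76.1] ext [28.8 28.9  7.6]
t 20.35 pos [638.3 -80.5 241.4] y-axis ang -5.78 z [ 1.4e-03 -4.0e-04 -1.0e+00] w 28.7 F [ 0.2  0.1 -3.9]
637,-80,235 tool shift mm [ 0.4 -1.3  6.4]
```

View pics/crop10.png

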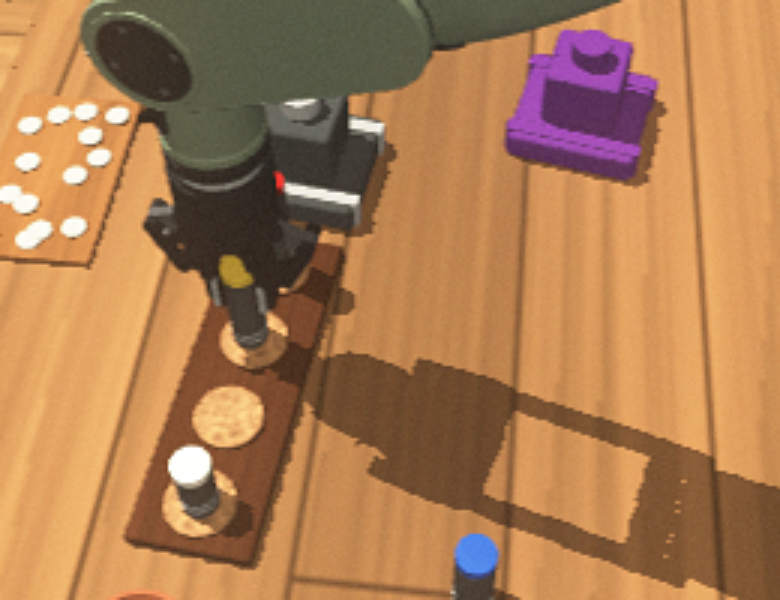

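Yellow hangs over pad_c (crop 250,342). Red is still standing; its cap shows at the edge (278,180). Easing down.

{"method": "drive_tool", "body": {"increments": [[[0,-0.0008,0.003],0,-1],[[0,0,0.002],0,-1],[[0,0,0],0,-1],[[0,0,0],0,-1]]}}

```text
t: 20.68
position: [637.2, -80.3, 235.8]
eef_rot: [2.33, 2.106, 0.0]
contact_force: [0.4, 0.6, -3.4]
gripper_width: 28.5
```

{"method": "drive_tool", "body": {"increments": [[[0,0,0.001],0,-1],[[0,0,0],0,-1],[[0,0,0],0,-1]]}}

```text
t: 20.93
position: [637.3, -80.4, 235.7]
eef_rot: [2.33, 2.106, 0.0]
contact_force: [-4.0, 0.7, 3.0]
gripper_width: 28.5
```

{"method": "drive_tool", "body": {"increments": [[[0,0,0],0,-0.25],[[0,0,0],0,-0.15],[[0,0,0],0,0],[[0,0,0],0,0.3],[[0,0,0],0,0.7],[[0,0,0],0,1],[[0,0,0],0,1]]}}

```text
t: 21.52
position: [637.2, -80.3, 234.6]
eef_rot: [2.331, 2.107, 0.0]
contact_force: [0.3, 0.1, 0.2]
gripper_width: 85.0
```

{"method": "drive_tool", "body": {"increments": [[[0,0,-0.01],0,1],[[0,0,-0.025],0,1],[[0,0,-0.03],0,1],[[0,0,-0.025],0,1],[[0,0,-0.01],0,1],[[0,0,0],0,1],[[0,0,0],0,1]]}}

```text
t: 22.1
position: [637.1, -80.3, 335.0]
eef_rot: [2.33, 2.106, 0.001]
contact_force: [0.6, -0.5, -0.2]
gripper_width: 85.9
```

```bash
python3 - <<'E'
from m import *
n='side'
im,d=viewer.grab_frame(n); tops(n,im,d,0,24)
cv2.imwrite('pics/crop11.png',cv2.resize(im[140:340,150:410],None,fx=3,fy=3))
E
python3 go.py 440.8,115,335
```

```text
side yellow [230.8 227.2] 40 ztop 112.3 mean [636.1 -86.3 112.1] ext [24.6 15.   4.9]
side blue [308.2 324.6] 152 ztop 78.2 mean [441.3 116.8  78.1] ext [26.5 27.8  7.1]
side white [212.7 295.1] 146 ztop 76.0 mean [650.1  70.2  76. ] ext [29.5 28.2  7.2]
t 22.15 pos [636.5 -80.2 333.3] y-axis ang -5.78 z [-2.3e-03  6.0e-04 -1.0e+00] w 85.4 F [-0.  -0.1  0.2]
440.8,115,335 tool shift mm [ 174.5 -214.4   -1.1]
```

View pics/crop11.png

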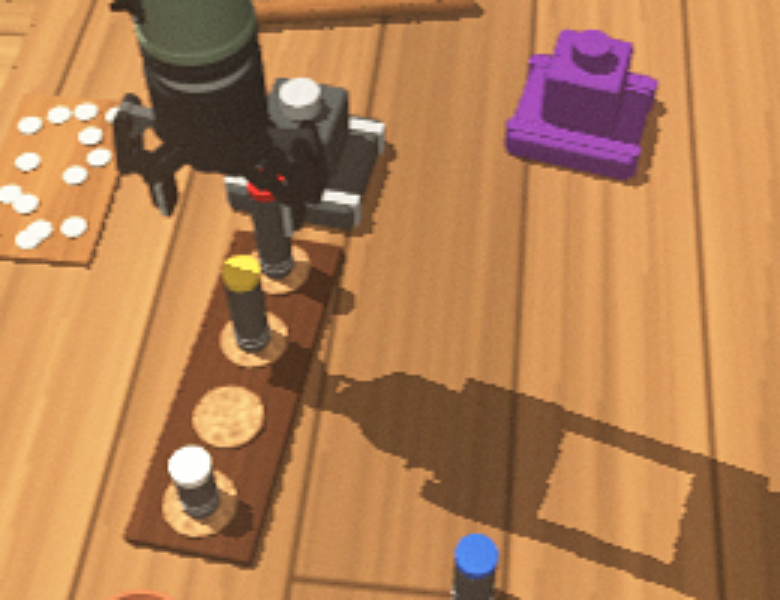

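Red, yellow and white stand upright on pads d, c and a. Now blue.

{"method": "drive_tool", "body": {"increments": [[[0.01,-0.0123,0],0,1],[[0.02,-0.0246,0],0,1],[[0.025,-0.0307,0],0,1],[[0.025,-0.0307,0],0,1],[[0.025,-0.0307,0],0,1],[[0.025,-0.0307,0],0,1],[[0.02,-0.0246,0],0,1],[[0.014,-0.0172,0],0,1],[[0.0075,-0.0092,0],0,1],[[0.003,-0.0037,0],0,1]]}}

```text
t: 22.98
position: [439.5, 115.9, 332.8]
eef_rot: [-2.327, -2.107, 0.005]
contact_force: [0.1, 0.3, 0.8]
gripper_width: 85.8
```

{"method": "drive_tool", "body": {"increments": [[[0,0,0],0,1],[[0,0,0],0,1],[[0,0,0],0,1]]}}

```text
t: 23.23
position: [442.4, 114.1, 334.6]
eef_rot: [2.331, 2.105, 0.0]
contact_force: [-0.5, -0.4, -0.1]
gripper_width: 85.4
```

```bash
python3 - <<'E'
from m import *
n='side'
im,d=viewer.grab_frame(n); tops(n,im,d,0,24); cv2.imwrite('pics/side12.png',im)
E
python3 go.py 440.8,115,200
```

```text
side red [238.1 201. ] 101 ztop 129.5 mean [ 629.3 -153.6  129.7] ext [25.7 28.   6.1]
side yellow [229.6 229.7] 97 ztop 112.3 mean [637.4 -78.9 112.2] ext [26.2 29.3  5.6]
side blue [307.8 322.2] 87 ztop 78.1 mean [442.3 111.8  78.1] ext [26.6 23.5  5.9]
side white [212.7 295.1] 147 ztop 76.1 mean [650.1  70.4  76. ] ext [29.5 29.6  7.1]
t 23.28 pos [442.4 114.1 334.7] y-axis ang -5.86 z [ 4.e-04 -2.e-04 -1.e+00] w 85.4 F [ 0.2 -0.1  0.6]
440.8,115,200 tool shift mm [  0.8  -1.8 134.7]
```

View pics/side12.png

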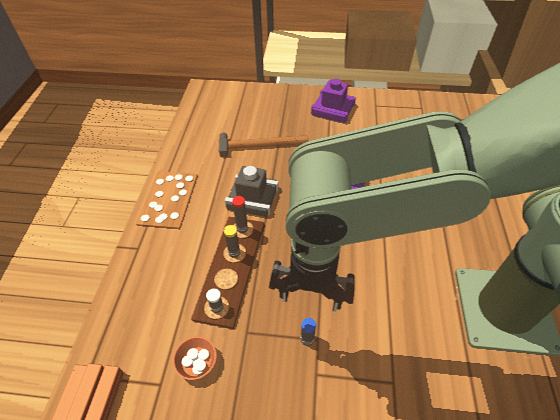

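The jaws straddle blue (308,325). Yellow measures within 1 mm of pad_c. Descending.

{"method": "drive_tool", "body": {"increments": [[[0.0008,-0.001,0.01],0,1],[[0,0,0.025],0,1],[[0,0,0.025],0,1],[[0,0,0.022],0,1],[[0,0,0.02],0,1],[[0,0,0.016],0,1],[[0,0,0.011],0,1],[[0,0,0.005],0,1],[[0,0,0],0,1]]}}

```text
t: 24.03
position: [439.9, 115.4, 198.9]
eef_rot: [-2.33, -2.104, 0.004]
contact_force: [0.1, 0.3, -0.8]
gripper_width: 85.5
```

{"method": "drive_tool", "body": {"increments": [[[0,0,0],0,-0.1],[[0,0,0],0,-0.2],[[0,0,0],0,-0.35],[[0,0,0],0,-0.5],[[0,0,0],0,-0.7],[[0,0,0],0,-1],[[0,0,0],0,-1],[[0,0,0],0,-1]]}}

```text
t: 24.7
position: [440.8, 115.9, 201.6]
eef_rot: [2.33, 2.106, 0.001]
contact_force: [-1.7, -1.0, 7.0]
gripper_width: 28.8
```

{"method": "drive_tool", "body": {"increments": [[[0,0,-0.005],0,-1],[[0,0,-0.015],0,-1],[[0,0,-0.02],0,-1],[[0,0,-0.012],0,-1],[[0,0,-0.003],0,-1],[[0,0,0],0,-1],[[0,0,0],0,-1]]}}

```text
t: 25.28
position: [439.8, 115.7, 254.8]
eef_rot: [-2.33, -2.106, 0.002]
contact_force: [-0.6, 0.3, -4.8]
gripper_width: 29.2
```

```bash
python3 go.py 520,-5.7,255 643.8,-5.7,255 643.8,-5.7,218
```

```text
t 25.28 pos [439.8 115.7 254.8] y-axis ang -5.78 z [-1.7e-03 -1.0e-04 -1.0e+00] w 29.2 F [-0.6  0.3 -4.8]
520,-5.7,255 tool shift mm [-112.8   92.    -0.3]
643.8,-5.7,255 tool shift mm [ 12.5 123.2  -0.2]
643.8,-5.7,218 tool shift mm [ 0.   0.1 37. ]
```

{"method": "drive_tool", "body": {"increments": [[[-0.008,0.0065,0],0,-1],[[-0.018,0.0147,0],0,-1],[[-0.025,0.0204,0],0,-1],[[-0.025,0.0204,0],0,-1],[[-0.02,0.0163,0],0,-1],[[-0.0168,0.0137,0],0,-1],[[0.003,0.022,0],0,-1],[[0.003,0.03,0],0,-1],[[0.003,0.03,0],0,-1],[[0.002,0.022,0],0,-1]]}}

```text
t: 26.12
position: [627.0, -6.5, 254.0]
eef_rot: [-2.331, -2.105, 0.001]
contact_force: [-0.3, -0.1, -4.8]
gripper_width: 28.8
```

{"method": "drive_tool", "body": {"increments": [[[0.001,0.013,0],0,-1],[[0.0005,0.0062,0],0,-1],[[0,0,0],0,-1],[[0,0,0],0,-1],[[0,0,0],0,-1]]}}

```text
t: 26.53
position: [643.2, -5.8, 254.5]
eef_rot: [-2.329, -2.105, 0.003]
contact_force: [0.1, -0.4, -5.3]
gripper_width: 28.7
```

```bash
python3 go.py 643.8,-5.7,218
```

```text
t 26.53 pos [643.2  -5.8 254.5] y-axis ang -5.79 z [-3.3e-03  3.0e-04 -1.0e+00] w 28.7 F [ 0.1 -0.4 -5.3]
643.8,-5.7,218 tool shift mm [ 0.1  0.7 36.5]
```

{"method": "drive_tool", "body": {"increments": [[[0,0,0.008],0,-1],[[0,0,0.012],0,-1],[[0,0,0.008],0,-1],[[0,0,0.004],0,-1],[[0,0,0.002],0,-1],[[0,0,0.001],0,-1],[[0,0,0],0,-1],[[0,0,0],0,-1]]}}

```text
t: 27.2
position: [644.8, -5.7, 221.1]
eef_rot: [2.33, 2.106, 0.001]
contact_force: [0.2, 0.1, -3.8]
gripper_width: 28.9
```

{"method": "drive_tool", "body": {"increments": [[[0,0,0.001],0,-1],[[0,0,0],0,-1],[[0,0,0],0,-1]]}}

```text
t: 27.45
position: [644.6, -5.7, 220.0]
eef_rot: [2.33, 2.106, 0.001]
contact_force: [0.4, 0.3, -3.9]
gripper_width: 28.7
```

{"method": "drive_tool", "body": {"increments": [[[0,-0.0005,0.001],0,-1],[[0,0,0.001],0,-1],[[0,0,0],0,-1],[[0,0,0],0,-1]]}}

```text
t: 27.78
position: [644.0, -5.6, 217.7]
eef_rot: [2.33, 2.107, 0.0]
contact_force: [-0.0, -0.0, -4.3]
gripper_width: 28.7
```

{"method": "drive_tool", "body": {"increments": [[[0,0,0.001],0,-1],[[0,0,0],0,-1],[[0,0,0],0,-1]]}}

```text
t: 28.03
position: [644.1, -5.6, 217.7]
eef_rot: [2.33, 2.107, 0.0]
contact_force: [-3.6, -0.6, 3.5]
gripper_width: 28.6
```

Contact. I'll release and rise well clear.

{"method": "drive_tool", "body": {"increments": [[[0,0,0],0,-0.25],[[0,0,0],0,-0.15],[[0,0,0],0,0],[[0,0,0],0,0.3],[[0,0,0],0,0.7],[[0,0,0],0,1],[[0,0,0],0,1]]}}

```text
t: 28.62
position: [644.1, -5.6, 216.7]
eef_rot: [2.331, 2.107, 0.0]
contact_force: [-0.6, 0.5, 1.0]
gripper_width: 85.3
```

{"method": "drive_tool", "body": {"increments": [[[0,0,-0.01],0,1],[[0,0,-0.025],0,1],[[0,0,-0.03],0,1],[[0,0,-0.03],0,1],[[0,0,-0.03],0,1],[[0,-0.03,-0.02],0,1],[[0,-0.04,0],0,1],[[0,-0.04,0],0,1],[[0,-0.04,0],0,1],[[0,-0.03,0],0,1]]}}

```text
t: 29.45
position: [462.1, 13.0, 362.1]
eef_rot: [-2.33, -2.106, 0.001]
contact_force: [0.7, -0.2, 0.4]
gripper_width: 85.5
```

{"method": "drive_tool", "body": {"increments": [[[0,-0.02,0],0,1],[[0,0,0],0,1],[[0,0,0],0,1],[[0,0,0],0,1]]}}

```text
t: 29.78
position: [445.8, 14.4, 362.8]
eef_rot: [2.329, 2.105, 0.003]
contact_force: [-0.1, 0.2, 0.9]
gripper_width: 85.2
```

```bash
python3 - <<'E'
from m import *
for n in('side','top'):
    im,d=viewer.grab_frame(n); tops(n,im,d,0,24); cv2.imwrite(f'pics/{n}13.png',im)
    P=pts(n,d)
    for r in finder.outline_of(n,'dish')[:1]:
        q=P[r['region']&(d>0)]; t=q[abs(q[:,2]-np.percentile(q[:,2],90))<8]; print(n,'dish',r['p'],((t.min(0)+t.max(0))/2).round(1))
E
python3 go.py
```

```text
side red [238. 201.] 102 ztop 129.5 mean [ 629.4 -153.4  129.5] ext [26.1 30.9  7. ]
side yellow [229.6 229.7] 97 ztop 112.2 mean [637.2 -78.9 112.3] ext [26.4 28.6  6.2]
side blue [221.4 261. ] 107 ztop 94.4 mean [643.7  -4.3  94.3] ext [25.6 27.5  6.8]
side white [212.7 295. ] 145 ztop 76.3 mean [650.1  70.3  76.3] ext [29.8 28.7  6.9]
side dish 0.74 [669.4 190.7  30. ]
top red [260.5 171.2] 66 ztop 131.7 mean [ 627.  -157.1  131.8] ext [25.5 27.7  7.6]
top yellow [236.5 170.3] 64 ztop 113.0 mean [634.8 -80.2 113.2] ext [25.5 28.5  7.9]
top blue [213.7 169.8] 39 ztop 94.2 mean [642.3  -7.6  94.6] ext [25.9 25.3  6.8]
top white [191.  169.5] 60 ztop 76.9 mean [647.4  67.3  76.8] ext [23.5 26.1  7.4]
top dish 0.66 [665.6 189.3  31.1]
t 29.98 pos [446.   14.3 361.9] y-axis ang -5.79 z [ 4.e-04 -1.e-04 -1.e+00] w 85.5 F [-0.6 -0.   0. ]
```

View pics/side13.png

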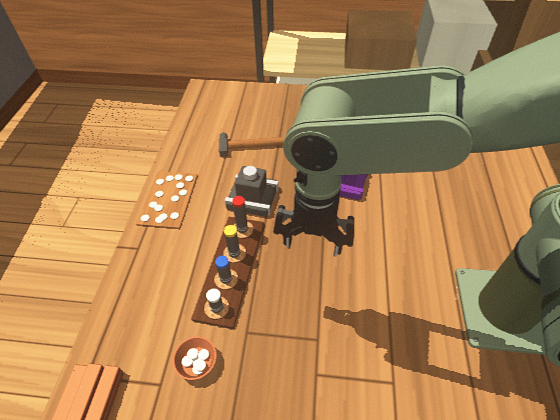

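View pics/top13.png

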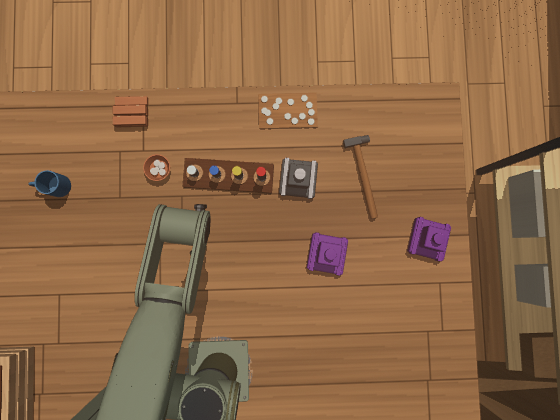

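All four punches stand upright on their pads: in the side view, red (238,201), yellow (230,230), blue (221,261) and white (213,295). The dish at (195,358) hasn't moved, and the gripper is clear.

```bash
python3 -c "
from bench import order
print(order.job_done())"
```

```text
the job is handed in; nothing more can be done
None
```

All four punches are standing upright on the cork pads in order of height, and I handed the job in at about 30 s. Red, the tallest, is on pad_d next to the dark striking block, then yellow on pad_c, blue on pad_b, and white on pad_a by the dish.

- **Placing:** in the last side-camera check every punch was within about 1.5 mm of its pad centre. The top heights (129.5, 112, 94 and 76 mm) match punches standing on their pads.
- **Dish:** it reads within about 1 mm of its start in the side view. In the top view it reads about 3.5 mm off in x; I put that down to measurement noise, because it looks unmoved in both pictures.
- **Camera disagreement:** the two cameras differ by about 2–4 mm overall. I measured punches and pads with the same camera, so the centring figures hold.
- **Contact:** nothing fell, the gripper touched nothing but the punches, and the purple look-alikes were left alone. Tool forces read between moves stayed under about 8 N.

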